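Seat the long cover board in the lid tray

ROBOT

A 6-joint arm with a two-finger parallel gripper is mounted at the origin on a cart in front of the work surface, level with it; the furniture and walls round the work are solid. World frame = base frame: x ahead of the robot, y to its left, z up, the work surface at z = 0. Lengths are in mm, angles in rad, forces in N, time in s.
With the tool pointing down it reaches from about 300 to 775 mm from the base axis. Payload 14.6 kg.
Tool frame: the origin (TCP) lies on the centre line of the jaws, within the pads' length; the fingertips stand 22 mm ahead of it and the grasp point (between the pads) lies 3 mm ahead of it (manip.tcp_to_tips is the distance from the TCP to the fingertips, in mm); z points along the fingers, y is the direction in which the jaws open and shut (so a half turn about z gives the same grasp; the last joint's range is limited). The gripper opens to 94 mm and grips with 3 to 60 N. Pads are 16 mm wide; open, the fingers measure 119 mm over their backs; the gripper's body (75 mm by 177 mm) begins 78 mm behind the grasp point.
Start: joints at [1.236, 0.3, 1.521, -0, 1.321, -0.067], TCP at [145.533, 530.386, 227.446] pointing down, gripper open.
Joint ranges: [-3.03, 3.03], [-0.79, 2.21], [0.23, 2.52], [-1.04, 4.18], [0, 3.07], [-2.55, 2.55]. Speed limits (rad/s): [2.22, 2.22, 2.57, 3.14, 3.14, 3.14].

INTERFACE

Orientations are given as [roll, pitch, yaw] about the fixed x, y, z axes, in that order (R = Rz(yaw) Ry(pitch) Rx(roll)).
In Python, from cell import manip, vision, workorder gives the robot as it stands.
- The arm moves only by the tool carry_out, never from a script. Its argument "deltas" is a list of rows, each a list of 3 entries, a list of its own where there are three numbers: the shift along the tool's x, y, z in cm, then the turn about the tool's z in degrees, then the opening, from 0 (shut) to 1 (fully open). A call has 1 to 20 rows; each row shifts and turns the commanded pose from where the row before left it, along the tool's axes as they then stand; what a row does not reach is not made up. A row lasts 1/12 s, in which the tool goes at most 41.7 mm and 7.16 degrees, less where a joint would pass 70% of its speed; a pose out of reach is approached as far as the arm can. A call with a gripper value outside its range is refused whole. The fingers move at their own pace and stop on an object; "grip_force" is the grip in N (left out, the last holds). Time passes only in rows, so rows that do not move let the fingers close. It gives the time, the measured TCP pose, the force and the opening at its end, in the units of the state.
- manip.read_state(): the state, without advancing time (a new reading comes with each control period).
- vision.camera(name): name is "scene" or "top"; returns (picture, depth): 400x640x3 uint8, red, green, blue; 400x640 float32, mm along the optical axis (not along the pixel's ray), 0 where there is no reading.
- vision.calibration(name): a dict with "mtx" (3x3 intrinsics, pixels), "eye" and "orientation" of the camera in the world. Camera axes: x right, y down, z forward; pixel columns grow to the right and rows downward; lengths in mm; the calibration is good to about 2 mm. A picture is of the moment at which its call begins. calibration takes no time and is no camera call.
- workorder.sign_off(): hands the job in, once; it reports no verdict.
The state is a dict: "clock": time; "joints": joint angles; "qd": joint speeds; "effort": joint torques, N m; "eef_pos": TCP position; "eef_rot": TCP orientation; "wrist_force": force on the tool from outside, world axes, zero at the start; "moment": the same for the moment, N m; "finger_gap": finger opening in mm.
Only numpy, scipy, OpenCV 4.12 (cv2) and the standard library are available. Lean on these libraries where they do the work, as an engineer would, in place of code of your own. Each camera call takes 0.05 s, during which the arm holds its last target.

TASK

Close the grey steel lid tray with the longer of the two plywood cover boards. The board is longer than the tray's opening, so tilt it, pass one end in under the lip at one end of the tray, then bring the other end down so that the board lies flat on the two ledges inside, below the lips, and let go of it. Leave the shorter board where it lies.

Things in the scene. Friction and masses are not known exactly. Their poses are not given: they have to be found in the camera images.
- tray: Grey sheet-steel tray fixed on the table, 248 (x) x 118 (y) x 60 (z) mm outside, 240 x 110 inside. Origin: centre of its underside; x along its length, z up. A 20 mm wide ledge runs inside along each long wall, ledge top 30 mm above the origin. Both ends alike. Two loose jar lids on its floor, below ledge height, need no handling.
- tray_opening (a point): Centre of the tray's top opening, level with the tops of its two end lips (60 mm above the table); axes as the tray's. The flat 4 mm lips reach 45 mm inward from the inside of each end wall, leaving an opening 150 mm along x and 110 mm along y. Lip undersides are 26 mm above the ledge tops.
- long_board: The board to use: loose plywood, 170 (x) x 96 (y) x 6 (z) mm, about 0.16 kg, flat on the table, both ends alike. Origin: centre of its underside; z up. In its middle stands a flat-sided wooden grip, 14 mm thick along x, 56 mm wide along y, top 72 mm above the underside (its foot, 24 x 62 mm, reaches up to 10 mm). Seated, its underside is on the ledges.
- short_board: The other board, to be left alone: same plywood, width and grip, but only 125 mm long (x). Origin: centre of its underside.

How it is judged:
By the outcome, as a careful person would: the job done as asked, in the order asked, and still so for the second after the job is handed in, with the robot touching nothing.
It also fails if it takes over 40 s, if anything falls off the work surface, if the arm or the gripper's body presses on something with over 40 N, if the wrist force passes 120 N, or if a joint passes its speed limit or range.

## Working session

There is one attempt and no reset: what is moved stays moved. The work goes in short steps, Python scripts to look and compute and a tool call to move; the robot and the scene stay as the last step left them, time stands still between calls to the robot, and variables do not carry over. Pictures are saved under pics/ and viewed, and the job is handed in when it is done.

Besides the shell and the picture viewer there is one more tool, called after ">>>" by a JSON object that holds its "api" and its "payload", one argument or row to a line. carry_out: Moves the arm, as the interface text tells. Its arguments: {"type":"object","properties":{"deltas":{"type":"array","items":{"type":"array"}},"grip_force":{"type":"number"}},"required":["deltas"]}

```bash
mkdir -p pics; ls
python3 - <<'E'
from cell import manip, vision, workorder
import cv2,numpy as np
print(manip.read_state())
for n in("scene","top"):
    p,d=vision.camera(n); cv2.imwrite(f"pics/{n}0.png",p[:,:,::-1]); np.savez(f"pics/{n}0.npz",p=p,d=d); print(n,vision.calibration(n))
E
```

```text
pics
{'clock': 0.0, 'joints': array([ 1.23642602e+00,  3.00495872e-01,  1.52159733e+00,  7.29452170e-06,
        1.32070937e+00, -6.66431518e-02]), 'qd': array([ 0.00193888,  0.00178975,  0.00106323, -0.00109846,  0.0012826 ,
        0.00156164]), 'effort': array([-3.80576123e-03, -5.31789351e+01, -3.52742457e+01,  7.06650387e-02,
        2.43756064e-02, -1.08206891e-04]), 'eef_pos': array([145.44015562, 530.1663231 , 226.86585692]), 'eef_rot': array([-3.14038589e+00, -8.76229487e-05,  2.87386364e+00]), 'wrist_force': array([ 0.20111772,  0.14167954, -0.14927871]), 'moment': array([-0.06166135,  0.06857393,  0.00045418]), 'finger_gap': 94.07401995670541}
scene {'mtx': array([[456.13652466,   0.        , 320.04913788],
       [  0.        , 456.13652466, 203.6763371 ],
       [  0.        ,   0.        ,   1.        ]]), 'eye': array([196.98130275, 501.1070421 , 767.91891153]), 'orientation': array([-2.48333202,  0.00585675, -2.51514018])}
top {'mtx': array([[456.44922982,   0.        , 320.76535792],
       [  0.        , 456.44922982, 200.68078875],
       [  0.        ,   0.        ,   1.        ]]), 'eye': array([365.30274321,  42.26587706, 962.41087252]), 'orientation': array([-2.93407045,  0.00362862, -1.5549405 ])}
```

View pics/scene0.png

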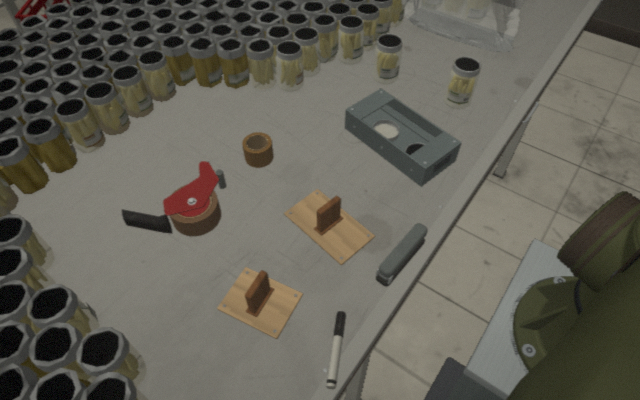

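View pics/top0.png

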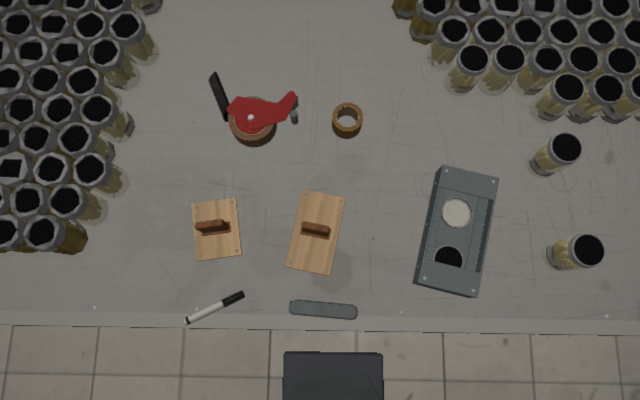

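The scene view shows the tray at about (402,135), the long board at (330,225) and the short one at (260,300). In the top view the tray is at (457,230), the long board at (316,232) and the short one at (216,228). Next I'll measure them.

```bash
cat > h.py <<'E'
import numpy as np,cv2
from scipy.spatial.transform import Rotation as R
from cell import manip, vision, workorder
def toplane(n,uv,z):
    c=vision.calibration(n);K=c["mtx"];Rm=R.from_euler("xyz",c["orientation"]).as_matrix()
    uv=np.asarray(uv,float).reshape(-1,2)
    r=(Rm@np.linalg.inv(K)@np.c_[uv,np.ones(len(uv))].T).T
    return c["eye"]+r*((z-c["eye"][2])/r[:,2])[:,None]
def cloud(n,d):
    v,u=np.mgrid[:400,:640]; c=vision.calibration(n);K=c["mtx"];Rm=R.from_euler("xyz",c["orientation"]).as_matrix()
    r=np.stack([(u-K[0,2])/K[0,0],(v-K[1,2])/K[1,1],np.ones_like(u)],-1)*d[...,None]
    return r@Rm.T+c["eye"]
def rect(P):
    (c,s,a)=cv2.minAreaRect(P[:,:2].astype(np.float32))
    return np.round(c,1),np.round(s,1),round(a,2)
E
python3 - <<'E'
from h import *
for n in("top","scene"):
    z=np.load(f"pics/{n}0.npz");p,d=z["p"],z["d"];W=cloud(n,d);Z=W[...,2]
    hsv=cv2.cvtColor(p,cv2.COLOR_RGB2HSV)
    wood=((hsv[...,0]>8)&(hsv[...,0]<24)&(hsv[...,1]>70)&(hsv[...,2]>110)).astype(np.uint8)
    k,l,st,ce=cv2.connectedComponentsWithStats(wood)
    for i in range(1,k):
        if st[i,4]>500:
            ct=max(cv2.findContours((l==i).astype(np.uint8),0,2)[0],key=len)[:,0]
            m=(l==i)
            print(n,ce[i].round(),st[i,4],"board",rect(toplane(n,ct,6)),"z",np.median(Z[m]))
    print("table z",np.median(Z[(d>0)&(abs(Z)<15)]))
    # grip tops and tray by depth height
    for nm,lo,hi,zz in(("grip",66,78,72),("tray",54,66,60)):
        m=((Z>lo)&(Z<hi)&(d>0)).astype(np.uint8);k,l,st,ce=cv2.connectedComponentsWithStats(m)
        for i in range(1,k):
            w=W[l==i].mean(0)
            if st[i,4]>(25 if nm=="grip" else 400) and 250<w[0]<600 and -350<w[1]<450:
                ct=max(cv2.findContours((l==i).astype(np.uint8),0,2)[0],key=len)[:,0]
                print(n,nm,ce[i].round(),st[i,4],w.round(1),rect(toplane(n,ct,zz)))
E
```

```text
top [315. 232.] 3153 board (array([500.6,  59.6]), array([ 95. , 168.7]), 79.25) z 6.375676362506397
top [216. 229.] 2143 board (array([503.1, 269.9]), array([124.1,  95.4]), 9.07) z 6.38626642219856
table z 0.3369823349080434
top grip [208. 224.] 199 [503.1 270.1  71.7] (array([502.8, 270.1]), array([14.5, 55.7]), 9.14)
top grip [315. 227.] 203 [500.5  59.9  71.7] (array([500.5,  59.8]), array([55.3, 14. ]), 79.49)
top tray [458. 232.] 3303 [ 496.7 -226.1   60.1] (array([ 502.8, -226.6]), array([119.3, 248.1]), 76.62)
scene [330. 228.] 2639 board (array([502. ,  59.6]), array([ 96.8, 170. ]), 79.32) z 7.3792192502926355
scene [261. 304.] 2604 board (array([504.3, 270.2]), array([124.5,  96.3]), 9.03) z 7.386165773492962
table z 1.4384328971809737
scene grip [329. 205.] 200 [499.7  61.   72.3] (array([499.5,  60.4]), array([56.8, 16.9]), 79.32)
scene grip [256. 284.] 268 [502.  271.1  72.5] (array([502. , 270.3]), array([15.5, 56.7]), 8.93)
scene tray [406. 130.] 2116 [ 490.2 -222.3   60.6] (array([ 501.9, -226.2]), array([124.6, 252.8]), 76.69)
```

>>> {"api": "carry_out", "payload": {
  "deltas": [
    [[0,0,0],-4.7,1],
    [[-2.3,-2.09,0],0,1],
    [[-2.3,-2.09,0],0,1],
    [[-2.3,-2.09,0],0,1],
    [[-2.3,-2.09,0],0,1],
    [[-2.3,-2.09,0],0,1],
    [[-2.3,-2.09,0],0,1],
    [[-2.3,-2.09,0],0,1],
    [[-2.3,-2.09,0],0,1],
    [[-2.3,-2.09,0],0,1],
    [[-2.3,-2.09,0],0,1],
    [[-2.3,-2.09,0],0,1],
    [[-2.3,-2.09,0],0,1],
    [[-2.3,-2.09,0],0,1],
    [[-2.3,-2.09,0],0,1],
    [[-2.3,-2.09,0],0,1],
    [[-2.3,-2.09,0],0,1],
    [[-2.3,-2.09,0],0,1],
    [[-2.3,-2.09,0],0,1],
    [[-2.3,-2.09,0],0,1]
  ]
}}

```text
clock: 1.77
eef_pos: [502.3, 57.9, 227.2]
eef_rot: [-3.142, -0.0, 2.956]
wrist_force: [-0.3, 0.2, 1.0]
finger_gap: 93.7
```

>>> {"api": "carry_out", "payload": {
  "deltas": [
    [[0,0,0],0,1],
    [[0,0,0],0,1],
    [[0,0,0],0,1]
  ],
  "grip_force": 15
}}

```text
clock: 2.02
eef_pos: [501.3, 59.7, 227.1]
eef_rot: [-3.142, -0.001, 2.956]
wrist_force: [-0.3, 0.8, -1.0]
finger_gap: 93.8
```

```bash
cat >> h.py <<'E'
def go(x,y,z,ang):
    "print tool-frame delta (cm) and turn to reach x,y,z with tool y at angle ang deg"
    s=manip.read_state();yaw=np.degrees(s["eef_rot"][2]);a=yaw-90
    t=-(ang-a);t=(t+90)%180-90
    T=R.from_euler("xyz",s["eef_rot"]).as_matrix()@R.from_euler("z",t,degrees=True).as_matrix()
    print("t",round(float(s["clock"]),2),"pos",s["eef_pos"].round(1),"rot",np.degrees(s["eef_rot"]).round(2),"F",s["wrist_force"].round(1),"gap",round(float(s["finger_gap"]),1))
    print("turn",round(t,2),"then cm",(T.T@(np.array([x,y,z])-s["eef_pos"])/10).round(2))
E
python3 -c "
from h import *
go(500.8,59.7,61,79.35)"
```

```text
t 2.02 pos [501.3  59.7 227.1] rot [-1.8000e+02 -5.0000e-02  1.6935e+02] F [-0.3  0.8 -1. ] gap 93.8
turn -0.0 then cm [ 3.000e-02 -1.000e-02  1.661e+01]
```

Now I'll descend and grip the narrow edges of the grip. The jaw axis is along the board's y, so the board can pivot.

>>> {"api": "carry_out", "payload": {
  "deltas": [
    [[0,0,2],0,1],
    [[0,0,2.5],0,1],
    [[0,0,2.5],0,1],
    [[0,0,2.5],0,1],
    [[0,0,2.5],0,1],
    [[0,0,2],0,1],
    [[0,0,1.5],0,1],
    [[0,0,1.1],0,1],
    [[0,0,0],0,1],
    [[0,0,0],0,1],
    [[0,0,0],0,0.4],
    [[0,0,0],0,0.4],
    [[0,0,0],0,0.4],
    [[0,0,0],0,0.4],
    [[0,0,0],0,0.4],
    [[0,0,0],0,0.4]
  ],
  "grip_force": 15
}}

```text
clock: 3.35
eef_pos: [501.8, 59.4, 61.6]
eef_rot: [3.142, 0.0, 2.956]
wrist_force: [0.3, -0.6, 0.4]
finger_gap: 57.2
```

>>> {"api": "carry_out", "payload": {
  "deltas": [
    [[0,0,0],0,0.4],
    [[0,0,0],0,0.4],
    [[0,0,-0.5],0,0.4],
    [[0,0,-1],0,0.4],
    [[0,0,-1.5],0,0.4],
    [[0,0,-2],0,0.4],
    [[0,0,-2],0,0.4],
    [[0,0,-2],0,0.4],
    [[0,0,-1],0,0.4],
    [[0,0,0],0,0.4],
    [[0,0,0],0,0.4]
  ],
  "grip_force": 15
}}

```text
clock: 4.27
eef_pos: [501.6, 59.4, 161.4]
eef_rot: [3.141, 0.0, 2.956]
wrist_force: [0.2, 0.3, -2.5]
finger_gap: 55.7
```

Run:
```python
from h import *
p,d=vision.camera("scene");cv2.imwrite("pics/s1.png",p[:,:,::-1])
# tray frame: pos-end direction e (tool x-ish, 166.65deg) 
c=np.array([502.5,-226.5]);a=np.radians(-13.35);ex=np.array([np.cos(a),np.sin(a)])
for X in (0,5,10): print(X,(c+X*ex).round(1))
go(*(c+0*ex),161,76.65)
```

```text
0 [ 502.5 -226.5]
5 [ 507.4 -227.7]
10 [ 512.2 -228.8]
t 4.32 pos [501.3  59.4 160.6] rot [-1.7999e+02 -6.0000e-02  1.6936e+02] F [ 0.2  0.1 -1.2] gap 56.1
turn 2.71 then cm [ -6.72 -27.79  -0.03]
```

View pics/s1.png

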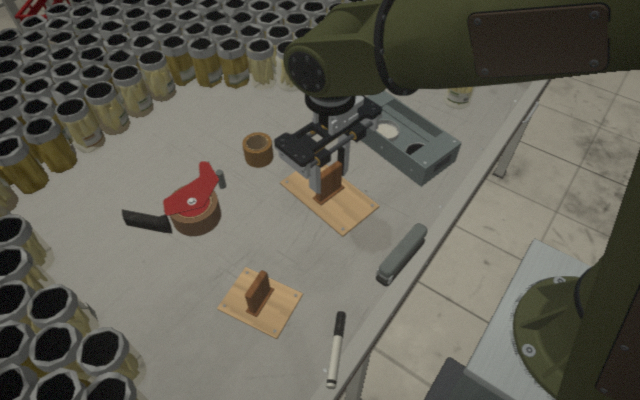

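>>> {"api": "carry_out", "payload": {
  "deltas": [
    [[0,0,0],2.7,0.4],
    [[-0.3,-1.0,0],0,0.4],
    [[-0.62,-1.98,0],0,0.4],
    [[-0.62,-1.98,0],0,0.4],
    [[-0.62,-1.98,0],0,0.4],
    [[-0.62,-1.98,0],0,0.4],
    [[-0.62,-1.98,0],0,0.4],
    [[-0.62,-1.98,0],0,0.4],
    [[-0.62,-1.98,0],0,0.4],
    [[-0.62,-1.98,0],0,0.4],
    [[-0.62,-1.98,0],0,0.4],
    [[-0.62,-1.98,0],0,0.4],
    [[-0.62,-1.98,0],0,0.4],
    [[-0.62,-1.98,0],0,0.4],
    [[-0.62,-1.98,0],0,0.4],
    [[-0.36,-1.05,0],0,0.4],
    [[0,0,0],0,0.4],
    [[0,0,0],0,0.4],
    [[0,0,0],0,0.4]
  ]
}}

```text
clock: 5.9
eef_pos: [522.2, -230.3, 161.1]
eef_rot: [3.141, -0.001, 2.91]
wrist_force: [0.5, -0.2, -1.0]
finger_gap: 55.8
```

```bash
cat >> h.py <<'E'
C=np.array([502.5,-226.5]);_a=np.radians(-13.35);EX=np.array([np.cos(_a),np.sin(_a)]);EY=np.array([-EX[1],EX[0]])
def look(tag):
    s=manip.read_state();q=s["eef_pos"][:2]-C
    print("tcp in tray frame",(q@EX).round(1),(q@EY).round(1),"z",s["eef_pos"][2].round(1))
    out=[]
    for n in("scene","top"):
        p,d=vision.camera(n);W=cloud(n,d)
        np.savez(f"pics/{tag}{n}.npz",p=p,d=d)
        hsv=cv2.cvtColor(p,cv2.COLOR_RGB2HSV)
        m=(hsv[...,0]>8)&(hsv[...,0]<24)&(hsv[...,1]>70)&(hsv[...,2]>110)&(W[...,1]<-100)&(W[...,2]<130)&(W[...,2]>20)&(d>0)
        m=cv2.erode(m.astype(np.uint8),np.ones((3,3)))>0
        P=W[m]
        if len(P)>30:
            t=np.c_[(P[:,:2]-C)@EX,(P[:,:2]-C)@EY,P[:,2]]
            co=np.linalg.lstsq(np.c_[t[:,:2],np.ones(len(t))],t[:,2],rcond=None)[0]
            print(n,len(P),"X",np.percentile(t[:,0],[1,99]).round(1),"Y",np.percentile(t[:,1],[1,99]).round(1),"Z",np.percentile(t[:,2],[2,98]).round(1),"slopeX,Y deg",np.degrees(np.arctan(co[:2])).round(1))
        out.append(p[60:360,200:600] if n=="top" else p[:300,200:600])
    im=np.hstack(out);cv2.imwrite(f"pics/{tag}.png",im[:,:,::-1])
E
python3 -c "
from h import *
look('a');go(*(C+20*EX),161,76.65)"
```

```text
tcp in tray frame 20.1 0.9 z 161.1
scene 1293 X [-61.9  98.7] Y [-40.1  47.8] Z [104.4 109.2] slopeX,Y deg [-0.1  0.2]
top 933 X [-62.5  17.9] Y [-2.5 47.5] Z [102.9 108.8] slopeX,Y deg [0.  0.2]
t 6.0 pos [ 522.4 -230.2  161.4] rot [ 1.8000e+02 -1.0000e-02  1.6673e+02] F [-0.3  0.8 -1.9] gap 56.2
turn 0.08 then cm [ 0.02 -0.1   0.04]
```

View pics/a.png

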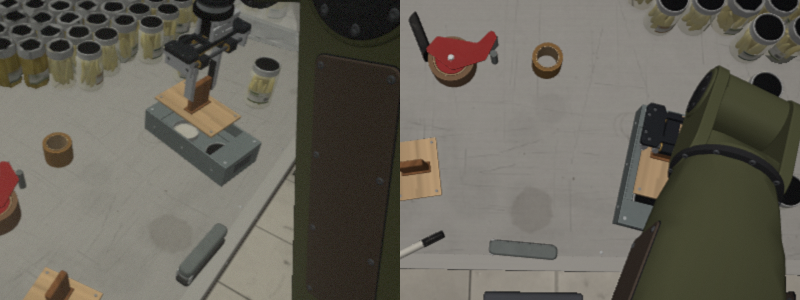

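The crop shows the board level above the tray, at about (197,105), offset towards the far lip. I'll lower it onto the far lip so that it tilts.

>>> {"api": "carry_out", "payload": {
  "deltas": [
    [[0,-0.1,1],0,0.4],
    [[0,0,1],0,0.4],
    [[0,0,1],0,0.4],
    [[0,0,0.5],0,0.4],
    [[0,0,0.3],0,0.4],
    [[0,0,0.2],0,0.4],
    [[0,0,0.2],0,0.4],
    [[0,0,0.2],0,0.4],
    [[0,0,0.2],0,0.4],
    [[0,0,0.2],0,0.4],
    [[0,0,0],0,0.4],
    [[0,0,0],0,0.4]
  ]
}}

```text
clock: 7.0
eef_pos: [522.2, -232.3, 113.9]
eef_rot: [-3.141, 0.001, 2.909]
wrist_force: [-2.7, -0.1, 2.5]
finger_gap: 55.8
```

```bash
python3 -c "
from h import *
look('b');go(*(C+20*EX),110,76.65)"
```

```text
tcp in tray frame 20.5 -1.0 z 113.9
scene 1360 X [-56.7 101.9] Y [-42.6  46. ] Z [51.1 71.2] slopeX,Y deg [6.7 0.2]
top 805 X [-57.5 103. ] Y [-4.4 45.3] Z [49.3 61.4] slopeX,Y deg [6.6 0.1]
t 7.1 pos [ 522.2 -232.3  113.9] rot [-1.7998e+02  3.0000e-02  1.6665e+02] F [-4.1  0.5  4.2] gap 55.7
turn 0.0 then cm [0.05 0.11 0.39]
```

View pics/b.png

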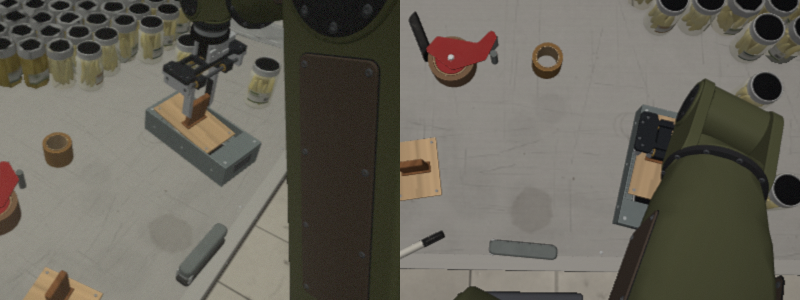

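It tilts at the lip as planned, 6.7° so far. I'll go a bit further.

>>> {"api": "carry_out", "payload": {
  "deltas": [
    [[0,0.1,0.15],0,0.4],
    [[0,0,0.15],0,0.4],
    [[0,0,0.15],0,0.4],
    [[0,0,0],0,0.4],
    [[0,0,0],0,0.4]
  ]
}}

```text
clock: 7.52
eef_pos: [522.3, -231.2, 109.1]
eef_rot: [-3.141, -0.0, 2.909]
wrist_force: [-3.2, 0.3, 3.3]
finger_gap: 56.3
```

```bash
python3 -c "
from h import *
look('c');go(*(C-25*EX),110,76.65)"
```

```text
tcp in tray frame 20.4 -0.0 z 109.1
scene 1314 X [-54. 103.] Y [-41.7  45.9] Z [42.  72.9] slopeX,Y deg [10.8  0.2]
top 845 X [-54.9 104.3] Y [-2.7 46.2] Z [40.2 70.9] slopeX,Y deg [10.6 -0. ]
t 7.62 pos [ 522.3 -231.2  109.1] rot [-179.99    0.    166.65] F [-3.2 -0.5  4.8] gap 56.0
turn 0.0 then cm [ 4.54  0.   -0.09]
```

>>> {"api": "carry_out", "payload": {
  "deltas": [
    [[0,0,0.12],0,0.4],
    [[0.3,0,0],0,0.4],
    [[0.5,0,0],0,0.4],
    [[0.5,0,0],0,0.4],
    [[0.5,0,0],0,0.4],
    [[0.5,0,0],0,0.4],
    [[0,0,0],0,0.4],
    [[0,0,0],0,0.4]
  ]
}}

```text
clock: 8.28
eef_pos: [499.9, -225.8, 107.9]
eef_rot: [-3.142, 0.0, 2.909]
wrist_force: [-1.3, 0.4, -1.6]
finger_gap: 55.9
```

```bash
python3 -c "
from h import *
look('d');go(*(C-25*EX),108,76.65)"
```

```text
tcp in tray frame -2.7 0.1 z 107.9
scene 1151 X [-59.4  80. ] Y [-41.2  46.2] Z [43.4 72.9] slopeX,Y deg [11.6  0.2]
top 800 X [-68.5  82. ] Y [-4.4 46.2] Z [39.8 73.1] slopeX,Y deg [11.7  0.2]
t 8.38 pos [ 500.1 -225.9  107.8] rot [-1.8000e+02  2.0000e-02  1.6665e+02] F [-0.5  0.8 -1.6] gap 56.4
turn 0.0 then cm [ 2.26 -0.01 -0.02]
```

View pics/d.png

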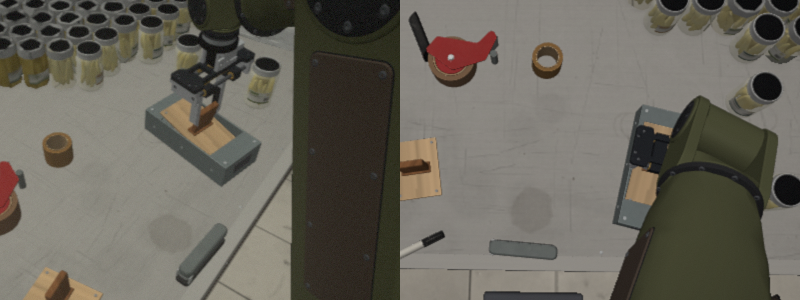

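The low end is sliding under the near lip with no contact force, and the tilt holds at 11.7°. I'll continue the slide.

>>> {"api": "carry_out", "payload": {
  "deltas": [
    [[0.4,0,0],0,0.4],
    [[0.5,0,0],0,0.4],
    [[0.5,0,0],0,0.4],
    [[0.5,0,0],0,0.4],
    [[0.3,0,0],0,0.4],
    [[0,0,0],0,0.4],
    [[0,0,0],0,0.4]
  ]
}}

```text
clock: 8.97
eef_pos: [478.6, -220.8, 107.9]
eef_rot: [-3.142, 0.0, 2.909]
wrist_force: [0.4, -0.5, -0.1]
finger_gap: 55.9
```

```bash
python3 -c "
from h import *
look('e');go(*(C-25*EX),91.6,76.65)"
```

```text
tcp in tray frame -24.6 0.0 z 107.9
scene 976 X [-62.   59.1] Y [-40.6  46.5] Z [47.3 73.1] slopeX,Y deg [11.7  0. ]
top 523 X [-69.3  60. ] Y [-4.6 46.2] Z [44.  73.4] slopeX,Y deg [11.7  0.6]
t 9.07 pos [ 478.7 -220.8  107.8] rot [-1.8000e+02  2.0000e-02  1.6665e+02] F [-0.1  0.7 -1. ] gap 56.3
turn 0.0 then cm [ 0.06 -0.01  1.62]
```

>>> {"api": "carry_out", "payload": {
  "deltas": [
    [[0,0,0.2],0,0.4],
    [[0,0,0.2],0,0.4],
    [[0,0,0.2],0,0.4],
    [[0,0,0.2],0,0.4],
    [[0,0,0.2],0,0.4],
    [[0,0,0.2],0,0.4],
    [[0,0,0],0,0.4],
    [[0,0,0],0,0.4]
  ]
}}

```text
clock: 9.73
eef_pos: [478.2, -220.6, 95.3]
eef_rot: [3.141, -0.001, 2.909]
wrist_force: [-0.1, -0.1, -0.4]
finger_gap: 56.0
```

```bash
python3 -c "
from h import *
look('f');go(*(C-25*EX),91.6,76.65)"
```

```text
tcp in tray frame -25.0 0.1 z 95.3
scene 623 X [-58.3  54.2] Y [-40.8  37.2] Z [39.8 51.6] slopeX,Y deg [4.2 0.5]
top 398 X [-68.6  55.1] Y [-4.4 46. ] Z [37.2 51. ] slopeX,Y deg [4.8 0.5]
t 9.83 pos [ 478.2 -220.5   95.3] rot [ 1.7998e+02 -7.0000e-02  1.6666e+02] F [ 1.2  1.1 -0.2] gap 55.7
turn 0.01 then cm [-0.   -0.02  0.37]
```

View pics/f.png

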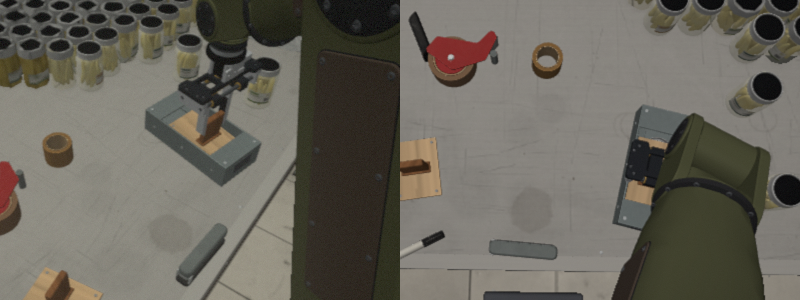

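>>> {"api": "carry_out", "payload": {
  "deltas": [
    [[0,0,0.2],0,0.4],
    [[0,0,0.15],0,0.4],
    [[0,0,0.15],0,0.4],
    [[0,0,0.1],0,0.4],
    [[0,0,0],0,0.4],
    [[0,0,0],0,0.4]
  ]
}}

```text
clock: 10.33
eef_pos: [478.4, -220.7, 89.6]
eef_rot: [3.141, -0.001, 2.909]
wrist_force: [1.6, -0.6, 0.1]
finger_gap: 55.9
```

```bash
python3 -c "
from h import *
look('g');go(*C,91.6,76.65)"
```

```text
tcp in tray frame -24.8 0.1 z 89.6
scene 456 X [-56.9  52. ] Y [-40.6  31.4] Z [36.  41.9] slopeX,Y deg [0.7 0.2]
top 295 X [-68.2  52.2] Y [-1.9 45.9] Z [33.7 40.8] slopeX,Y deg [1.1 0.4]
t 10.43 pos [ 478.4 -220.7   89.5] rot [ 1.7999e+02 -4.0000e-02  1.6666e+02] F [ 1.3 -0.4  0.6] gap 55.9
turn 0.01 then cm [-2.48 -0.01 -0.21]
```

>>> {"api": "carry_out", "payload": {
  "deltas": [
    [[0,0,0.12],0,0.4],
    [[-0.25,0,0],0,0.4],
    [[-0.4,0,0],0,0.4],
    [[-0.5,0,0],0,0.4],
    [[-0.5,0,0],0,0.4],
    [[-0.5,0,0],0,0.4],
    [[-0.5,0,0],0,0.4],
    [[0,0,0],0,0.4],
    [[0,0,0],0,0.4]
  ]
}}

```text
clock: 11.18
eef_pos: [504.9, -226.9, 88.6]
eef_rot: [-3.141, 0.001, 2.909]
wrist_force: [1.8, -0.4, 2.4]
finger_gap: 56.0
```

```bash
python3 -c "
from h import *
look('i');go(*C,91.6,76.65)"
```

```text
tcp in tray frame 2.5 0.1 z 88.6
scene 686 X [-56.3  77.6] Y [-41.   29.8] Z [34.8 40.3] slopeX,Y deg [-0.1  0.6]
top 596 X [-67.9  -4.9] Y [ 0.3 46. ] Z [33.1 39.4] slopeX,Y deg [0.3 0.3]
t 11.28 pos [ 504.4 -226.9   88.5] rot [-1.8000e+02  2.0000e-02  1.6666e+02] F [1.  0.1 0.2] gap 55.9
turn 0.01 then cm [ 0.2  -0.01 -0.31]
```

View pics/i.png

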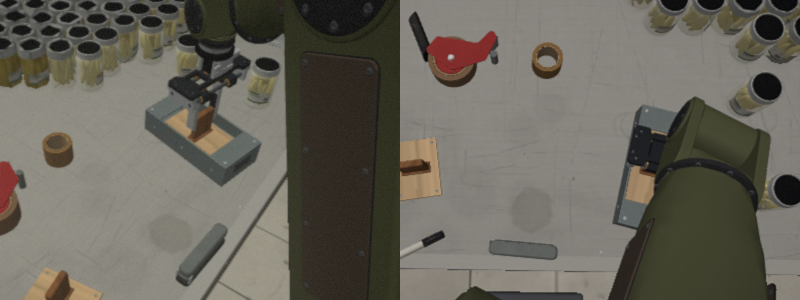

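It lies flat and fills the opening. I'll release, rise straight up and move aside for a clear look.

>>> {"api": "carry_out", "payload": {
  "deltas": [
    [[0,0,0],0,0.75],
    [[0,0,0],0,0.75],
    [[0,0,0],0,0.75],
    [[0,0,0],0,0.75],
    [[0,0,-0.5],0,0.75],
    [[0,0,-1],0,0.75],
    [[0,0,-2],0,0.75],
    [[0,0,-2],0,0.75],
    [[0,0,-2.5],0,0.75],
    [[0,0,-2.5],0,0.75],
    [[0,0,-2],0,0.75],
    [[0,1.5,0],0,0.75],
    [[0,2.5,0],0,0.75],
    [[0,2.5,0],0,0.75],
    [[0,2.5,0],0,0.75],
    [[0,2.5,0],0,0.75],
    [[0,2.5,0],0,0.75],
    [[0,2.5,0],0,0.75],
    [[0,2.5,0],0,0.75],
    [[0,2.5,0],0,0.75]
  ]
}}

```text
clock: 12.95
eef_pos: [554.1, -16.4, 214.7]
eef_rot: [3.141, 0.001, 2.909]
wrist_force: [-0.3, -0.3, -0.0]
finger_gap: 70.6
```

>>> {"api": "carry_out", "payload": {
  "deltas": [
    [[0,0,0],0,0.75],
    [[0,0,0],0,0.75],
    [[0,0,0],0,0.75]
  ]
}}

```text
clock: 13.2
eef_pos: [553.9, -18.1, 214.1]
eef_rot: [-3.141, 0.0, 2.909]
wrist_force: [-0.1, -0.3, 0.3]
finger_gap: 70.6
```

Run:
```python
from h import *
look('k')
for n in("top","scene"):
    z=np.load(f"pics/k{n}.npz");p,d=z["p"],z["d"];W=cloud(n,d)
    t=np.stack([(W[...,:2]-C)@EX,(W[...,:2]-C)@EY,W[...,2]],-1)
    m=((t[...,2]>67)&(t[...,2]<78)&(abs(t[...,0])<60)&(abs(t[...,1])<45)&(d>0)).astype(np.uint8)
    if m.sum()>20:
        ct=max(cv2.findContours(m,0,2)[0],key=len)[:,0]; 
    m2=((t[...,2]>94)&(t[...,2]<110)&(abs(t[...,0])<40)&(abs(t[...,1])<45)&(d>0)).astype(np.uint8)
    if m2.sum()>20:
        ct=max(cv2.findContours(m2,0,2)[0],key=len)[:,0];P=toplane(n,ct,102);c,s,a=rect(P)
        print(n,"grip top",c,"tray frame",((c-C)@EX).round(1),((c-C)@EY).round(1),s,a,"z",np.median(t[...,2][m2>0]).round(1))
```

```text
tcp in tray frame 1.9 214.6 z 214.1
scene 773 X [-56.2  77.4] Y [-41.1  29.4] Z [34.6 40.1] slopeX,Y deg [-0.   0.4]
top 2410 X [-67.5  78.2] Y [-43.   45.4] Z [ 32.6 101.4] slopeX,Y deg [-0.3  0.9]
top grip top [ 499.9 -222.8] tray frame -3.4 3.0 [57.  15.1] 76.44 z 101.5
scene grip top [ 498.8 -221.1] tray frame -4.8 4.4 [62.8 19.4] 76.56 z 102.5
```

View pics/k.png

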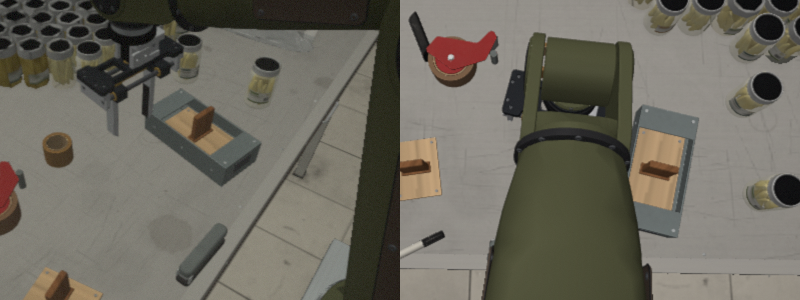

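```bash
python3 -c "
from h import *
print(workorder.sign_off())"
```

```text
the job is handed in; nothing more can be done
None
```

The long board now lies flat on the tray's ledges with both ends under the lips. I released it and handed the job in at about 13 s of the 40 s allowed.

**How it went:** I held the board by the narrow edges of its grip so that it could pivot, and tilted it about 12° against the far lip. I slid the low end under the near lip, lowered the far end, then moved the board back along the tray to centre it.

**Last checks (both cameras, gripper clear):**
- **Height and level:** the grip top is at 101.5–102.5 mm, against 102 mm expected when seated. The scene view gave a slope within 0.4°. The top view's raw fit gave up to 0.9°, but that fit included the grip.
- **Position:** the two views put the board centre 3–5 mm towards the near end and 3–4 mm to one side. By those figures the ends reach about 14 mm under the near lip and 5–6 mm under the far lip. At release I had estimated the board as centred.
- **Forces:** the wrist force readings during insertion stayed at about 6 N or less.

The short board was not touched, and no check failed.

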